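# Scrap a worn bearing through a spring flap

## Robot

A 6-joint arm with a two-finger parallel gripper is mounted at the origin on a cart in front of the work surface, level with it; the furniture and walls round the work are solid. World frame = base frame: x ahead of the robot, y to its left, z up, the work surface at z = 0. Lengths are in m, angles in rad, forces in N, time in s.
With the tool pointing down it reaches from about 0.35 to 0.925 m from the base axis. Payload 6.4 kg.
Tool frame: the origin (TCP) lies on the centre line of the jaws, within the pads' length; the fingertips stand 22 mm ahead of it and the grasp point (between the pads) lies 3 mm ahead of it; z points along the fingers, y is the line along which they close (so a half turn about z gives the same grasp; the last joint's range is limited). The gripper opens to 94 mm and grips with 3 to 60 N. Pads are 16 mm wide; open, the fingers measure 119 mm over their backs; the gripper's body (75 mm by 177 mm) begins 78 mm behind the grasp point.
Start: joints at [0.976, 0.245, 1.558, -0, 1.339, -0.174], TCP at [0.266, 0.593, 0.227] pointing down, gripper open.
Joint ranges: [-3.13, 3.13], [-1.02, 2.26], [0.13, 2.54], [-0.95, 4.09], [0.21, 2.88], [-2.74, 2.74]. Speed limits (rad/s): [2.57, 2.57, 3.14, 3.14, 3.14, 3.14].

## Interface

Orientations are given as a rotation vector (axis times angle).
In Python, from workcell import manip, imaging gives the robot as it stands. The module is installed in compiled form; this text tells all that it offers.
- The arm moves only by the tool step_arm, never from a script. Its argument "rows" is a list that holds one entry, the list of rows, each a list of 5 numbers: the shift along the tool's x, y, z in mm, then the turn about the tool's z in degrees, then the opening, from -1 (shut) to 1 (fully open), so that 0 is half open. A call has 1 to 10 rows; each row shifts and turns the commanded pose from where the row before left it, along the tool's axes as they then stand; what a row does not reach is not made up. A row lasts 1/8 s, in which the tool goes at most 62.5 mm and 10.7 degrees, less where a joint would pass 70% of its speed; a pose out of reach is approached as far as the arm can. A call with a gripper value outside its range is refused whole. The fingers move at their own pace and stop on an object; "grip_force" is the grip in N (left out, the last holds). Time passes only in rows, so rows that do not move let the fingers close. It gives the time, the measured TCP pose, the force, the opening and the grip force at its end, in the units of the state.
- manip.state(): the state, without advancing time (a new reading comes with each control period).
- imaging.camera(name): name is "scene" or "top" or "wrist"; returns a dict with "color" (384x512x3 uint8, red, green, blue), "intrinsics" (3x3 intrinsics, pixels), "world_from_camera" (4x4, takes a point from camera to world coordinates); the wrist camera has in their place "hand_eye" (4x4, takes a point from camera to tool coordinates, whose origin is the TCP and whose axes are the flange's). Camera axes: x right, y down, z forward; pixel columns grow to the right and rows downward; lengths in m; the calibration is good to about 2 mm. The wrist camera is an equidistant fisheye: a pixel r from the principal point sees the ray r / f radians off the axis. A picture is of the moment at which its call begins: read the wrist's pose just before it. There is no depth.
- manip.sign_off(): hands the job in; it is judged then, once.
The state is a dict: "clock": time; "joint_positions": joint angles; "joint_velocities": joint speeds; "effort": joint torques, N m; "position": TCP position; "ee_rot": TCP orientation; "force": force on the tool from outside, world axes, zero at the start; "ft_torque": the same for the moment, N m; "finger_gap": opening from 0.0 (shut) to 1.0 (fully open); "grip_force": force on a finger pad.
Only numpy, scipy, OpenCV 4.12 (cv2) and the standard library are available. Lean on these libraries where they do the work, as an engineer would, in place of code of your own. Each camera call takes 0.05 s, during which the arm holds its last target. There are 200 camera calls.

## Task

The smaller of the two ball bearings on the shelf of the scrap drop box is worn out: push the box's spring flap open with one finger and, while that finger holds it open, push the small bearing off the shelf and down into the box with the other finger, then come away so that the flap shuts. Only push, gently, without pinching or lifting the bearing, and leave the large bearing, which is still good, and everything else on the bench where it is.

Things in the scene. Friction and masses are not known exactly. Their poses are not given: they have to be found in the camera images.
- drop_box: Grey sheet-steel box fixed on the bench, 220 mm wide (y), 138 mm high, x from -103 to 168 mm. Its x axis points from the feed shelf at the front (robot's side) into the box, z up; origin on the bench below the middle of the shelf's inner edge. Behind the shelf a hatch (x 0 to 105 mm), shut by the flap; below it the box is hollow down to its floor (z = 7 mm). Nothing stands above it.
- shelf_edge (a point): Middle of the shelf's inner edge, on its top surface (box x = 0, y = 0, z = 90 mm); axes as the box. The level shelf runs from here 103 mm towards the robot, 214 mm wide between two 9 mm high side rims, open at the front. A bearing pushed over this edge drops into the box if the flap is open.
- flap_hinge (a point): Middle of the flap's hinge line (along box y) at box x = 105 mm, z = 135 mm, fixed to the box; hinge barrel radius 4 to 6 mm. Behind it is the fixed hood roof, top at z = 138 mm. The flap, steel sheet 2.5 mm thick, 208 mm wide, 111 mm long, slopes at 24 degrees from here down to the shelf's inner edge when shut, between two sloping cheek plates 214 mm apart.
- flap (a joint): Flap angle in rad: 0 shut, grows as it swings inward and down, 1.15 hanging vertical, stop at 1.3. A spring shuts it: about 0.15 N m starts it, 0.3 N m holds it vertical. A bearing pushed against the shut flap rides up on it. A finger pointing down, tip just above shelf height, swings it open by moving in the box's +x anywhere along its width, up to 18 mm short of the hinge.
- flap_lip (a point): Middle of the flap's lower free edge; it moves with the flap.
- small_centre (a point): Centre of the worn small ball bearing: 42 mm outside diameter, 13 mm high, 80 g, lying flat on the shelf, left or right of the middle, about 50 mm in front of the shelf's inner edge. This point is half-way up (6.5 mm).
- large_centre (a point): Centre of the good large ball bearing: 52 mm outside diameter, 16 mm high, 120 g, lying flat on the other half of the shelf, about 100 mm (centre to centre) beside the small one. This point is half-way up (8 mm). It must stay there.
- ball_joint: Grey cast ball joint, 48 x 84 x 64 mm, on the bench left of the box; bystander.
- tape_measure: Yellow tape measure, 68 x 83 x 37 mm, at the front left on the bench; bystander.
- black_box: Black and orange carton, 91 x 120 x 60 mm, on the bench at the right edge; bystander.
- torch: Black pocket torch, 35 x 127 x 36 mm, lying on the bench left of the box; bystander.
- white_box: Small white and blue carton, 71 x 100 x 45 mm, on the bench right of the box; bystander.
There are look-alikes about, which are no part of the job. What is shaped like the part that bears small_centre but yellow is not meant.

How it is judged:
By the outcome, as a careful person would: the job done as asked, in the order asked, and still so for the second after the job is handed in, with the robot touching nothing.
It also fails if it takes over 38 s, if anything falls off the work surface, if the arm or the gripper's body presses on something with over 40 N, if the wrist force passes 120 N, or if a joint passes its speed limit or range.

## Working session

There is one attempt and no reset: what is moved stays moved. The work goes in short steps, Python scripts to look and compute and a tool call to move; the robot and the scene stay as the last step left them, time stands still between calls to the robot, and variables do not carry over. Pictures are saved under pics/ and viewed, at most 10 in all, crops included, and the job is handed in when it is done.

Besides the shell and the picture viewer there is one more tool, called after ">>>" in YAML: its name, and indented under it one key for each argument. step_arm: Moves the arm, as the interface text tells. Its arguments: {"type":"object","properties":{"rows":{"type":"array","items":{"type":"array","items":{"type":"array","items":{"type":"number"}}}},"grip_force":{"type":"number"}},"required":["rows"]}

```bash
mkdir -p pics
python3 - <<'E'
from workcell import manip, imaging
import cv2,numpy as np
s=manip.state();print(s)
for n in("scene","top"):
    c=imaging.camera(n);cv2.imwrite(f"pics/{n}0.png",cv2.resize(c["color"][:,:,::-1],(800,600),interpolation=cv2.INTER_CUBIC));np.savez(f"{n}.npz",**c)
    print(n,c["intrinsics"],c["world_from_camera"])
E
```

```text
{'clock': 0.0, 'joint_positions': array([ 9.75871503e-01,  2.45790736e-01,  1.55897465e+00, -1.47902200e-05,
        1.33869378e+00, -1.74119892e-01]), 'joint_velocities': array([ 1.95235494e-03, -9.81926814e-04,  9.31252789e-05,  6.85741676e-04,
       -8.97934750e-04, -1.62799688e-04]), 'effort': array([ 2.11389756e-04, -4.15830624e+01, -3.14607453e+01,  6.84954249e-02,
        3.32137384e-02, -1.16369861e-04]), 'position': array([0.26522166, 0.59283157, 0.22638141]), 'ee_rot': array([-6.55983706e-01, -3.07163920e+00,  2.72570564e-03]), 'force': array([-0.05594061,  0.46416153,  0.79762839]), 'ft_torque': array([ 0.04107845, -0.01367847, -0.05593402]), 'grip_force': 0.0, 'finger_gap': 1.0034871014886653}
scene [[464.13346422   0.         252.10137596]
 [  0.         464.13346422 188.62920672]
 [  0.           0.           1.        ]] [[ 0.69237692 -0.50991219  0.51049364 -0.22254994]
 [-0.72138531 -0.50366225  0.47531839 -0.7213394 ]
 [ 0.01474573 -0.69736209 -0.71656728  1.14812307]
 [ 0.          0.          0.          1.        ]]
top [[446.27054303   0.         257.08308159]
 [  0.         446.27054303 189.62307171]
 [  0.           0.           1.        ]] [[-1.93608181e-03 -9.90038121e-01  1.40786257e-01  2.97322088e-01]
 [-9.99997695e-01  2.04753776e-03  6.46818028e-04 -2.81303236e-02]
 [-9.28639683e-04 -1.40784681e-01 -9.90039803e-01  1.59180257e+00]
 [ 0.00000000e+00  0.00000000e+00  0.00000000e+00  1.00000000e+00]]
```

View pics/scene0.png

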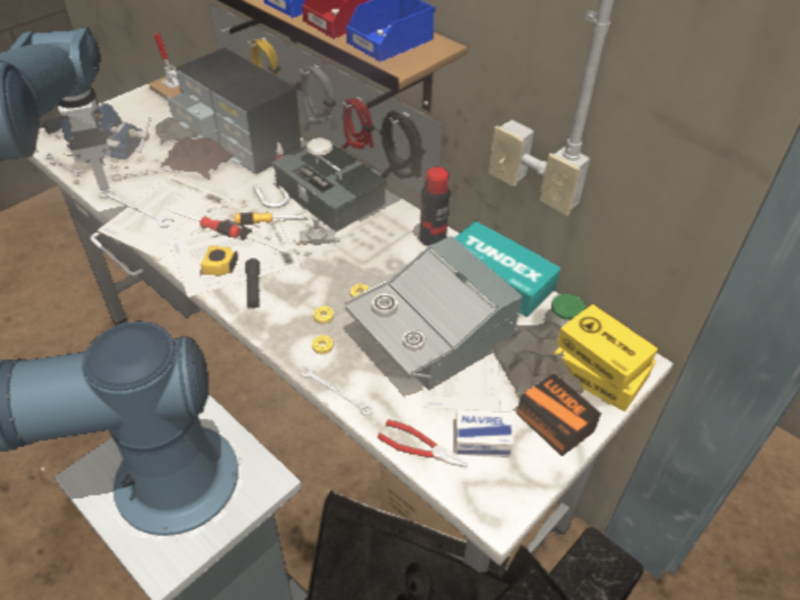

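View pics/top0.png

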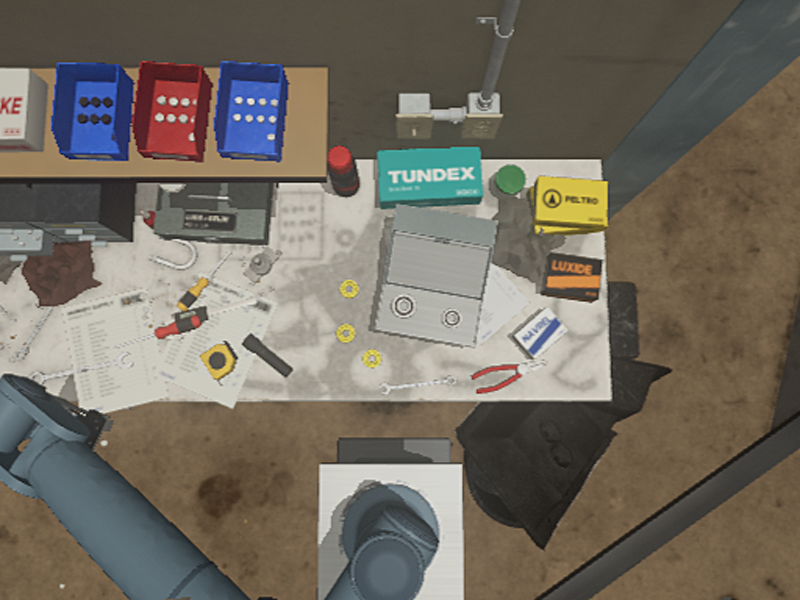

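The box is at about (435,275) in the top view. The large bearing is at (404,306) and the small one at (452,318). Next I'll crop both views closer.

Run:
```python
import cv2,numpy as np
c=np.load("top.npz")["color"][:,:,::-1]
a=cv2.resize(c[128:228,230:330],(600,600),interpolation=cv2.INTER_CUBIC)
cv2.imwrite("pics/topc.png",a)
c=np.load("scene.npz")["color"][:,:,::-1]
cv2.imwrite("pics/scenec.png",cv2.resize(c[145:255,210:345],(800,652),interpolation=cv2.INTER_CUBIC)[:600])
```

```text
(no output)
```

View pics/topc.png

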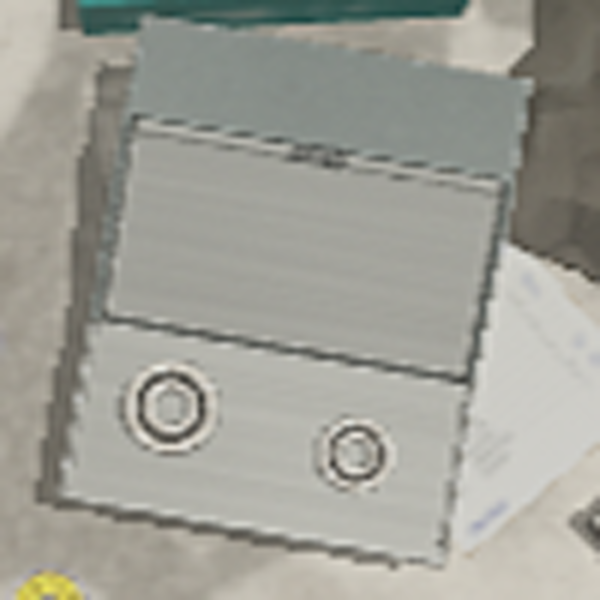

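```bash
cat > h.py <<'E'
import numpy as np
def pix(u,v,z,c):
    K=c["intrinsics"];T=c["world_from_camera"]
    d=T[:3,:3]@np.linalg.solve(K,[u,v,1]);o=T[:3,3];return o+d*(z-o[2])/d[2]
E
python3 - <<'E'
from h import *
from scipy.optimize import least_squares
c=dict(np.load("top.npz"))
w=lambda u,v,z:pix((u+.5)/6-.5+230,(v+.5)/6-.5+128,z,c)
P=[(62,497,.09,-.103,.11),(445,565,.09,-.103,-.11),(145,18,.138,.168,.11),(530,83,.138,.168,-.11),(103,320,.092,0,.107),(470,381,.092,0,-.107)]
W=np.array([w(*p[:3])[:2] for p in P]);B=np.array([p[3:] for p in P])
R=lambda t:np.array([[np.cos(t),-np.sin(t)],[np.sin(t),np.cos(t)]])
f=lambda q:(B@R(q[2]).T+q[:2]-W).ravel()
r=least_squares(f,[.6,-.15,0]);print(r.x,np.degrees(r.x[2]));print(f(r.x).reshape(-1,2)*1e3)
for n,p in(("large",(170,406,.106)),("small",(355,453,.103))):
    q=w(*p);print(n,q,"box",R(r.x[2]).T@(q[:2]-r.x[:2]))
from workcell import manip
from scipy.spatial.transform import Rotation as Q
s=manip.state();M=Q.from_rotvec(s["ee_rot"]).as_matrix();print(M)
E
```

```text
[ 0.52161365 -0.09486198 -0.1747023 ] -10.009704559570963
[[-0.7783799   0.4104187 ]
 [-0.32361288 -1.344961  ]
 [ 2.11175618  0.65276604]
 [ 1.60632231 -1.62751694]
 [-0.3941927   2.5431946 ]
 [-2.221893   -0.6339014 ]]
large [ 0.4895226  -0.02992089  0.106     ] box [-0.0428903   0.05837468]
small [ 0.46319995 -0.13331319  0.103     ] box [-0.05084115 -0.0480191 ]
[[-9.12765291e-01  4.08483287e-01 -9.63590382e-04]
 [ 4.08484302e-01  9.12764298e-01 -1.38257503e-03]
 [ 3.14772106e-04 -1.65557804e-03 -9.99998580e-01]]
```

The box is yawed -10°. In box axes (mm) the small bearing is at (-51,-48) and the large at (-43,+58). The plan is to put the tool's y axis along box x, with both fingers on the line y=-48. The leading finger opens the flap and the trailing finger pushes the bearing, which then drops between them.

>>> step_arm:
  rows:
    - [[0,0,0,9.5,1],[0,0,0,9.5,1],[0,0,0,9.5,1],[0,0,0,9.5,1],[0,0,0,9.5,1],[0,0,0,9.5,1],[0,0,0,9.5,1],[0,0,0,9.5,1],[0,0,0,0,1]]
  grip_force: 15

```text
clock: 1.23
position: [0.2654, 0.593, 0.2269]
ee_rot: [2.406, 2.019, -0.002]
force: [0.2, 0.5, -0.1]
finger_gap: 0.996
grip_force: 0.0
```

```bash
cat >> h.py <<'E'
from scipy.spatial.transform import Rotation as Q
O=np.array([.52161,-.09486]);TH=-.1747
def R(t):return np.array([[np.cos(t),-np.sin(t)],[np.sin(t),np.cos(t)]])
def rel(bx,by,z):
    from workcell import manip
    s=manip.state();M=Q.from_rotvec(s["ee_rot"]).as_matrix()
    t=np.r_[O+R(TH)@[bx,by],z]
    print("clock",s["clock"],"tool delta mm",(M.T@(t-s["position"])*1e3).round(1),"yaw y",np.degrees(np.arctan2(M[1,1],M[0,1])).round(2),"box pos",((R(TH).T@(s["position"][:2]-O))*1e3).round(1),s["position"][2].round(4),"F",s["force"].round(1),"q",s["joint_positions"].round(2))
E
python3 -c "
from h import *;rel(-.060,-.048,.226)"
```

```text
clock 1.225 tool delta mm [-681.   311.8    1.4] yaw y -10.0 box pos [-371.9  632.9] 0.2269 F [ 0.2  0.5 -0.1] q [0.98 0.25 1.56 0.   1.34 1.15]
```

>>> step_arm:
  rows:
    - [[-45,21,0,0,1],[-45,21,0,0,1],[-45,21,0,0,1],[-45,21,0,0,1],[-45,21,0,0,1],[-45,21,0,0,1],[-45,21,0,0,1],[-45,21,0,0,1],[-45,21,0,0,1],[-45,21,0,0,1]]

```text
clock: 2.48
position: [0.3933, 0.1119, 0.2275]
ee_rot: [2.405, 2.021, 0.001]
force: [-0.3, 0.5, 0.6]
finger_gap: 1.004
grip_force: 0.0
```

>>> step_arm:
  rows:
    - [[-45,21,0,0,1],[-45,21,0,0,1],[-45,21,0,0,1],[-45,21,0,0,1],[-45,17,0,0,1],[0,0,0,0,1],[0,0,0,0,1]]

```text
clock: 3.35
position: [0.4529, -0.1252, 0.2271]
ee_rot: [-2.406, -2.018, 0.0]
force: [1.0, 0.3, -0.6]
finger_gap: 1.001
grip_force: 0.0
```

Run:
```python
from h import *
from workcell import manip,imaging
import cv2
rel(-.060,-.048,.226)
s=manip.state();c=imaging.camera("wrist");np.savez("wrist.npz",pos=s["position"],rot=s["ee_rot"],**c)
print(c["intrinsics"],c["hand_eye"])
cv2.imwrite("pics/wrist0.png",cv2.resize(c["color"][:,:,::-1],(800,600),interpolation=cv2.INTER_CUBIC))
```

```text
clock 3.35 tool delta mm [-6.1  2.4  1.1] yaw y -10.03 box pos [-62.4 -41.9] 0.2271 F [ 1.   0.3 -0.6] q [-0.51 -0.19  2.    0.    1.33 -0.34]
[[297.31863964   0.         256.41525881]
 [  0.         297.31863964 198.79402166]
 [  0.           0.           1.        ]] [[-9.01506428e-04 -9.73134324e-01 -2.30236347e-01  6.59044890e-02]
 [ 9.99999514e-01 -9.69446284e-04  1.81967205e-04 -6.00764909e-04]
 [-4.00280304e-04 -2.30236071e-01  9.73134724e-01 -1.58331543e-01]
 [ 0.00000000e+00  0.00000000e+00  0.00000000e+00  1.00000000e+00]]
```

View pics/wrist0.png

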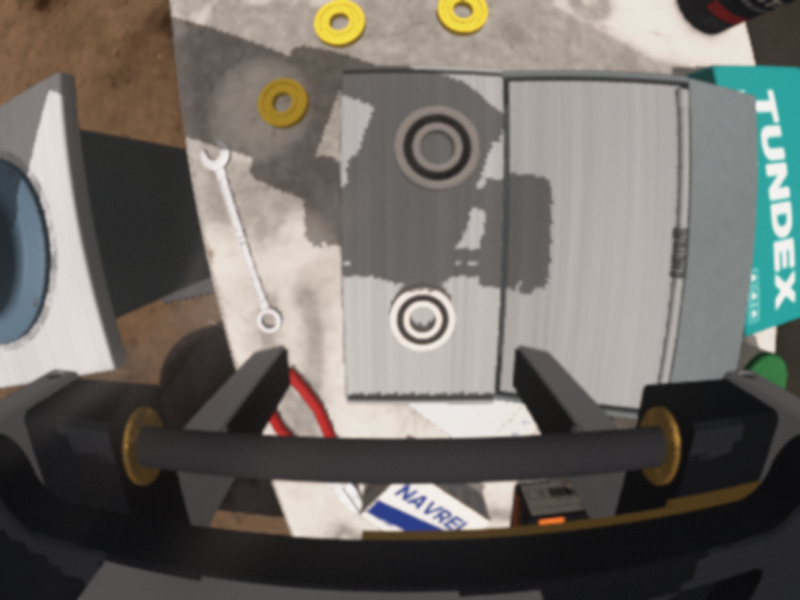

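In the wrist view the small bearing is at (422,319) and the large at (437,147). The shelf's inner edge runs from (505,77) to (501,395), and the shelf front is at about u=345.

Run:
```python
from h import *
d=np.load("wrist.npz");K=d["intrinsics"];f=K[0,0];M=Q.from_rotvec(d["rot"]).as_matrix();H=d["hand_eye"]
def w(u,v,z):
    x=np.array([(u+.5)*.64-.5-K[0,2],(v+.5)*.64-.5-K[1,2]]);r=np.hypot(*x);a=r/f
    ray=np.r_[x/r*np.sin(a),np.cos(a)];dd=M@H[:3,:3]@ray;o=d["pos"]+M@H[:3,3];return o+dd*(z-o[2])/dd[2]
for n,p in dict(small=(422,319,.103),large=(437,147,.106),edgeL=(505,77,.09),edge=(502,319,.09),edgeR=(501,395,.09),frontL=(343,68,.09),front=(346,319,.09),frontR=(348,400,.09)).items():
    q=w(*p);t=(M.T@(q-d["pos"]))*1e3;print(n,q.round(4),"box",(R(TH).T@(q[:2]-O)*1e3).round(1),"tool",t.round(1))
```

```text
small [ 0.4642 -0.1334  0.103 ] box [-49.8 -48. ] tool [ -6.2  12.7 124.1]
large [ 0.4909 -0.0304  0.106 ] box [-41.4  58.1] tool [ 99.9  21.  121.2]
edgeL [0.5446 0.0116 0.09  ] box [  4.1 108.8] tool [150.6  66.6 137.2]
edge [ 0.517  -0.1462  0.09  ] box [  4.4 -51.4] tool [ -9.6  66.9 137.1]
edgeR [ 0.5101 -0.201   0.09  ] box [   7.2 -106.5] tool [-64.7  69.7 137.1]
frontL [0.4431 0.0341 0.09  ] box [-99.8 113.4] tool [155.1 -37.3 137.3]
front [ 0.415  -0.1281  0.09  ] box [-99.3 -51.2] tool [ -9.5 -36.8 137.2]
frontR [ 0.4041 -0.1853  0.09  ] box [-100.  -109.5] tool [-67.8 -37.5 137.1]
```

>>> step_arm:
  rows:
    - [[-6,-1,0,0,1],[0,0,25,0,1],[0,0,30,0,1],[0,0,25,0,1],[0,0,15,0,1],[0,0,5,0,1],[0,0,0,0,1],[0,0,0,0,1]]

```text
clock: 4.4
position: [0.4518, -0.1319, 0.1285]
ee_rot: [2.407, 2.016, 0.001]
force: [0.3, 1.0, 0.1]
finger_gap: 0.999
grip_force: 0.0
```

Run:
```python
from h import *
rel(-.062,-.048,.116)
from workcell import imaging
import cv2
c=imaging.camera("wrist");cv2.imwrite("pics/wrist1.png",cv2.resize(c["color"][:,:,::-1],(800,600),interpolation=cv2.INTER_CUBIC))
```

```text
clock 4.4 tool delta mm [ 0.6  0.3 12.5] yaw y -10.1 box pos [-62.3 -48.6] 0.1285 F [0.3 1.  0.1] q [-0.53 -0.07  2.08  0.    1.12 -0.35]
```

View pics/wrist1.png

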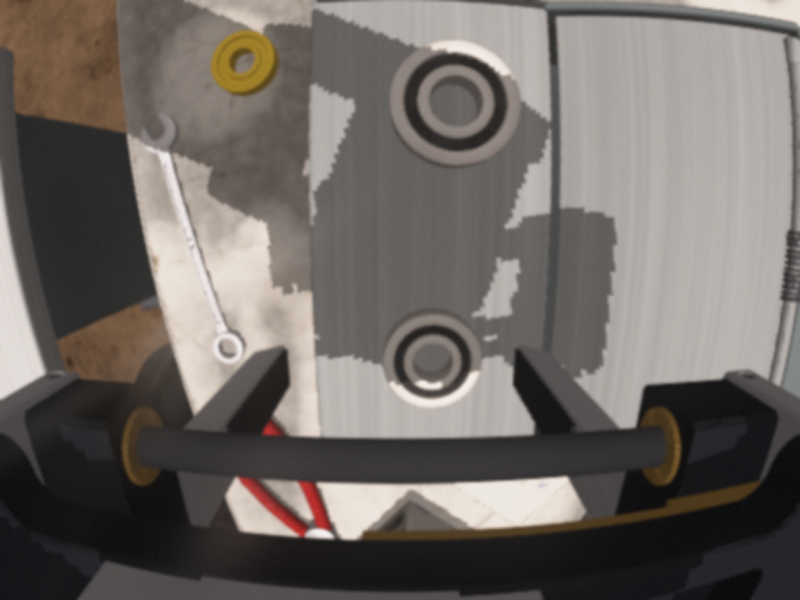

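The fingertips are at (275,350) and (530,350), either side of the small bearing at (432,358). The leading finger is just short of the lip at u≈552. I'll descend, then advance.

>>> step_arm:
  rows:
    - [[0,-2,6,0,1],[0,0,6,0,1],[0,0,0,0,1],[0,5,0,0,1],[0,6,0,0,1],[0,6,0,0,1],[0,6,0,0,1],[0,6,0,0,1],[0,4,0,0,1],[0,0,0,0,1]]

```text
clock: 5.7
position: [0.482, -0.137, 0.1155]
ee_rot: [2.408, 2.017, 0.0]
force: [-0.7, 0.4, 1.5]
finger_gap: 0.997
grip_force: 0.8
```

Run:
```python
from h import *
rel(-.025,-.048,.1165)
from workcell import imaging
import cv2
c=imaging.camera("wrist");cv2.imwrite("pics/wrist2.png",cv2.resize(c["color"][:,:,::-1],(800,600),interpolation=cv2.INTER_CUBIC))
```

```text
clock 5.7 tool delta mm [ 0.4  6.7 -1. ] yaw y -10.11 box pos [-31.7 -48.4] 0.1155 F [-0.7  0.4  1.5] q [-0.5   0.03  2.02  0.    1.09 -0.33]
```

View pics/wrist2.png

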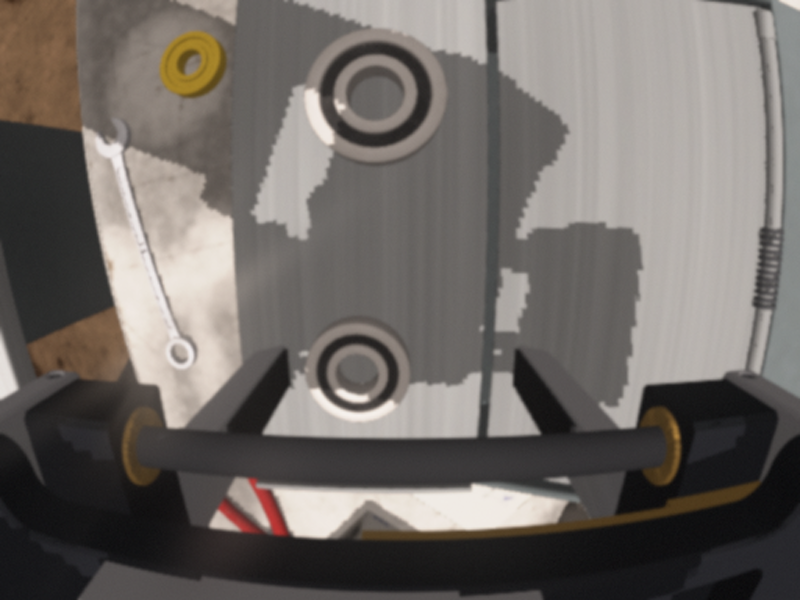

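Leading finger has started the flap; the pusher is about 7 mm short of the bearing. I'll keep going, slowly.

>>> step_arm:
  rows:
    - [[0,3,0,0,1],[0,3,0,0,1],[0,3,0,0,1],[0,3,0,0,1],[0,3,0,0,1],[0,3,0,0,1],[0,3,0,0,1],[0,3,0,0,1],[0,3,0,0,1],[0,0,0,0,1]]

```text
clock: 7.0
position: [0.5086, -0.1418, 0.1155]
ee_rot: [2.408, 2.017, 0.001]
force: [-2.2, 0.6, 1.7]
finger_gap: 0.998
grip_force: 1.1
```

Run:
```python
from h import *
rel(.022,-.048,.1165)
from workcell import imaging
import cv2
c=imaging.camera("wrist");cv2.imwrite("pics/wrist3.png",cv2.resize(c["color"][:,:,::-1],(800,600),interpolation=cv2.INTER_CUBIC))
```

```text
clock 7.0 tool delta mm [ 0.5 26.6 -1. ] yaw y -10.11 box pos [ -4.6 -48.5] 0.1155 F [-2.2  0.6  1.7] q [-0.49  0.09  1.95  0.    1.1  -0.31]
```

View pics/wrist3.png

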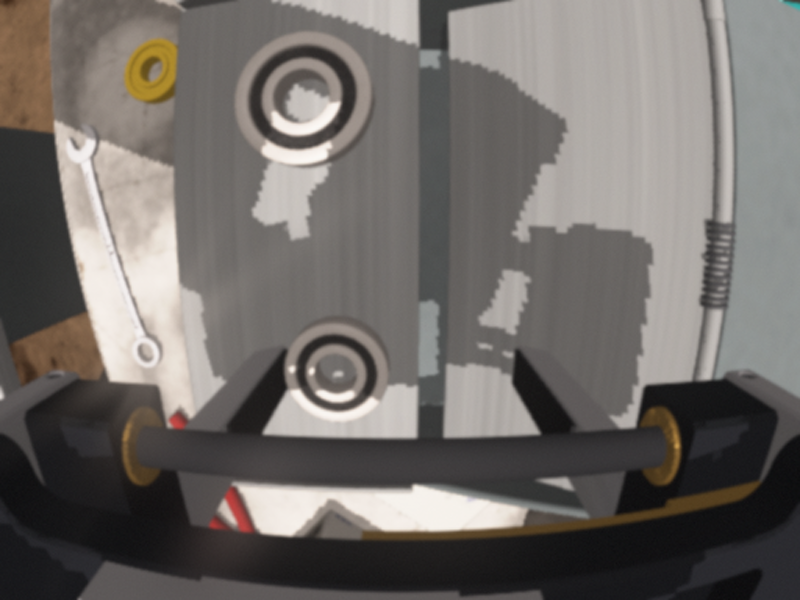

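The flap is opening (gap at u=418–447) and the bearing is moving with the pusher, its left rim at u=287. The large bearing hasn't moved. I'll continue to x=22.

>>> step_arm:
  rows:
    - [[0,3,0,0,1],[0,3,0,0,1],[0,3,0,0,1],[0,3,0,0,1],[0,3,0,0,1],[0,3,0,0,1],[0,3,0,0,1],[0,3,0,0,1],[0,2,0,0,1],[0,0,0,0,1]]

```text
clock: 8.3
position: [0.5331, -0.146, 0.1147]
ee_rot: [-2.407, -2.016, 0.002]
force: [-6.1, 1.3, 0.6]
finger_gap: 1.002
grip_force: 2.5
```

Run:
```python
from h import *
rel(.022,-.048,.1165)
from workcell import imaging
import cv2
c=imaging.camera("wrist");cv2.imwrite("pics/wrist4.png",cv2.resize(c["color"][:,:,::-1],(800,600),interpolation=cv2.INTER_CUBIC))
```

```text
clock 8.3 tool delta mm [ 0.3  1.8 -1.8] yaw y -10.1 box pos [ 20.2 -48.3] 0.1147 F [-6.1  1.3  0.6] q [-0.47  0.15  1.89 -0.    1.11 -0.3 ]
```

View pics/wrist4.png

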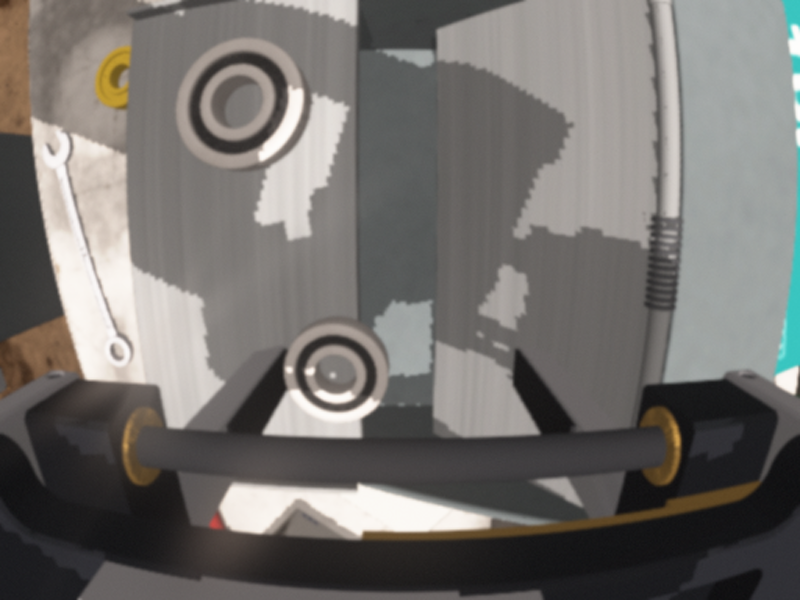

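Flap is well open (u=360–435) and the bearing is at the edge. Next I'll bring the pusher forward by closing the jaws while shifting the tool the same amount, so the flap finger stays put.

>>> step_arm:
  rows:
    - [[0,2,0,0,1],[0,2.5,0,0,0.9],[0,2.5,0,0,0.8],[0,2.5,0,0,0.7],[0,2.5,0,0,0.6],[0,2.5,0,0,0.5],[0,2,0,0,0.4],[0,2,0,0,0.3],[0,0,0,0,0.3],[0,0,0,0,0.3]]

```text
clock: 9.6
position: [0.5516, -0.1492, 0.1149]
ee_rot: [-2.407, -2.016, 0.001]
force: [-5.9, 1.9, 0.1]
finger_gap: 0.647
grip_force: 2.5
```

Run:
```python
from h import *
rel(.039,-.048,.1165)
from workcell import imaging
import cv2
c=imaging.camera("wrist");cv2.imwrite("pics/wrist5.png",cv2.resize(c["color"][:,:,::-1],(800,600),interpolation=cv2.INTER_CUBIC))
```

```text
clock 9.6 tool delta mm [ 0.3  0.1 -1.6] yaw y -10.11 box pos [ 38.9 -48.3] 0.1149 F [-5.9  1.9  0.1] q [-0.46  0.19  1.84  0.    1.11 -0.29]
```

View pics/wrist5.png

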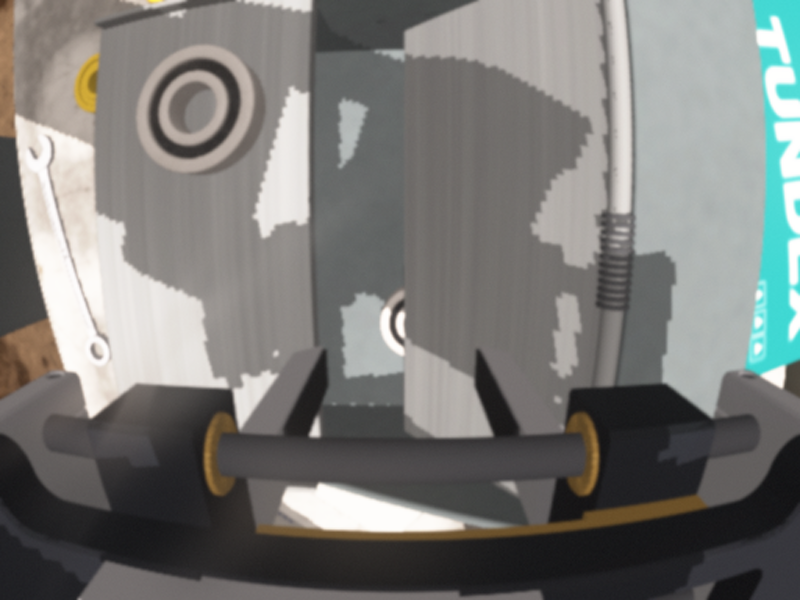

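The bearing has dropped to the box floor at (395,322). Next I'll back out along -x so the flap follows, then lift.

>>> step_arm:
  rows:
    - [[0,-10,0,0,0.3],[0,-10,0,0,0.3],[0,-10,0,0,0.3],[0,-10,0,0,0.3],[0,-10,0,0,0.3],[0,-10,0,0,0.3],[0,-10,0,0,0.3],[0,-8,0,0,0.3],[0,-6,0,0,0.3],[0,-6,0,0,0.3]]

```text
clock: 10.9
position: [0.4631, -0.1337, 0.1154]
ee_rot: [-2.408, -2.017, 0.0]
force: [-0.2, -0.5, -0.1]
finger_gap: 0.651
grip_force: 0.0
```

>>> step_arm:
  rows:
    - [[0,-3,0,0,0.3],[0,0,0,0,0.3],[0,0,-15,0,0.3],[0,0,-25,0,0.3],[0,0,-30,0,0.3],[0,0,-30,0,0.3],[0,0,0,0,0.3],[0,0,0,0,0.3]]

```text
clock: 11.9
position: [0.4602, -0.133, 0.2149]
ee_rot: [-2.408, -2.017, 0.0]
force: [0.1, -1.1, 0.0]
finger_gap: 0.65
grip_force: 0.0
```

Run:
```python
from h import *
rel(0,-.048,.2)
from workcell import imaging
import cv2
c=imaging.camera("wrist");cv2.imwrite("pics/wrist6.png",cv2.resize(c["color"][:,:,::-1],(800,600),interpolation=cv2.INTER_CUBIC))
```

```text
clock 11.9 tool delta mm [ 0.3 53.8 14.8] yaw y -10.1 box pos [-53.8 -48.2] 0.2149 F [ 0.1 -1.1  0. ] q [-0.52 -0.15  2.   -0.    1.3  -0.34]
```

View pics/wrist6.png

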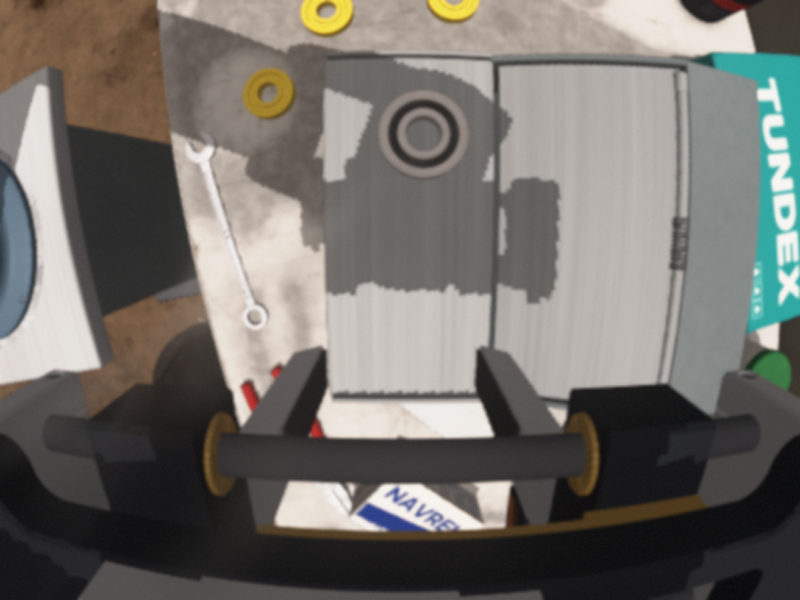

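The flap is shut (lip at u≈495), the small bearing is gone from the shelf, and the large one is still in place at (423,133). The robot is clear of everything.

```bash
python3 -c "
from workcell import manip;print(manip.sign_off())"
```

```text
the job is handed in; nothing more can be done
None
```

The small bearing is in the drop box, the flap has shut, the large bearing is still in its place on the shelf, and the job was handed in at about 12 s on the robot's clock.

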